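# Close the phone holder by one hole

## Robot

A 6-joint arm with a two-finger parallel gripper is mounted at the origin on the work surface; the furniture and walls round the work are solid. World frame = base frame: x ahead of the robot, y to its left, z up, the work surface at z = 0. Lengths are in m, angles in degrees, forces in N, time in s.
With the tool pointing down it reaches from about 0.275 to 0.825 m from the base axis. Payload 5.2 kg.
Tool frame: the origin (TCP) lies between the finger pads; the fingertips stand 25 mm ahead of it and the grasp point (between the pads) lies 6 mm ahead of it; z points along the fingers, x is the direction in which the jaws open and shut, and the axes are right-handed (so a half turn about z gives the same grasp; the last joint's range is limited). The gripper opens to 93 mm and grips with 3 to 60 N. Pads are 15 mm wide; open, the fingers measure 128 mm over their backs; the gripper's body (75 mm by 188 mm) begins 65 mm behind the grasp point.
Start: joints at [-81.52, 14.817, 87.949, -0, 77.235, -11.62], TCP at [0.189, -0.517, 0.22] pointing down, gripper open.
Joint ranges: [-179.93, 179.93], [-52.35, 119.4], [10.71, 147.94], [-69.91, 249.91], [12.55, 155.21], [-178.61, 178.61]. Speed limits (degrees/s): [147.25, 147.25, 180, 180, 180, 180].

## Interface

Orientations are given as a 3x3 rotation matrix whose columns are the frame's x, y, z axes.
In Python, from workcell import readout, vision, order gives the robot as it stands.
- The arm moves only by the tool step_arm, never from a script. Its argument "targets" is a list that holds one entry, the list of rows, each a list of 5 numbers: the shift along the tool's x, y, z in mm, then the turn about the tool's z in rad, then the opening, from 0 (shut) to 1 (fully open). A call has 1 to 20 rows; each row is the pose to reach, as a shift and turn from the pose commanded when the call began, along the tool's axes at that moment; what a row does not reach only later rows make up. A row lasts 1/12 s, in which the tool goes at most 41.7 mm and 7.16 degrees, less where a joint would pass 70% of its speed; a pose out of reach is approached as far as the arm can. A call with a gripper value outside its range is refused whole. The fingers move at their own pace and stop on an object; "grip_force" is the grip in N (left out, the last holds). Time passes only in rows, so rows that repeat a pose let the fingers close. It gives the time, the measured TCP pose, the force and the opening at its end, in the units of the state.
- readout.observe(): the state, without advancing time (a new reading comes with each control period).
- vision.snapshot(name): name is "scene" or "top" or "wrist"; returns (picture, depth): 400x640x3 uint8, red, green, blue; 400x640 float32, m along the optical axis (not along the pixel's ray), 0 where there is no reading.
- vision.camera_model(name): a dict with "intrinsics" (3x3 intrinsics, pixels), "k1" (the pictures are not rectified: a ray, as slopes to the right and down, at radius r is drawn at 1 + k1 r^2 times it, then the intrinsics apply), "R" (3x3) and "t" (3): a world point X has camera coordinates R X + t; the wrist camera has in their place "hand_eye" (4x4, takes a point from camera to tool coordinates, whose origin is the TCP and whose axes are the tool frame's). Camera axes: x right, y down, z forward; pixel columns grow to the right and rows downward; lengths in m; the calibration is good to about 2 mm. A picture is of the moment at which its call begins: read the wrist's pose just before it. camera_model takes no time and is no camera call.
- order.close_job(): hands the job in, once; it reports no verdict.
The state is a dict: "time": time; "joint_positions": joint angles; "joint_vel": joint speeds; "joint_torque": joint torques, N m; "tool_pos": TCP position; "orientation": TCP orientation; "force": force on the tool from outside, world axes, zero at the start; "wrist_torque": the same for the moment, N m; "finger_gap": finger opening in m.
Only numpy, scipy, OpenCV 4.12 (cv2) and the standard library are available. Lean on these libraries where they do the work, as an engineer would, in place of code of your own. Each camera call takes 0.05 s, during which the arm holds its last target.

## Task

Close the repair holder on the opened handset: first slide its transport lock fully away from the knob to its end stop, then pull the plunger knob up clear of its hole, slide the jaw section to the next hole towards the handset and let the pin drop fully home there, so that the sprung pad presses the handset against the fixed jaw. Finish still gripping the knob, with the pin home and the lock left open; leave the things lying around undisturbed.

Things in the scene. Friction and masses are not known exactly. Their poses are not given: they have to be found in the camera images.
- holder: the fixed holder: base plate 124 x 205 mm, drilled rail, bed, fixed jaw (34 mm high). Origin at worktop level, mid-width, 50 mm short of the handset. y axis along the rail towards the fixed jaw (the closing direction), x across, z up; yaw within 17 degrees. Rail and bed tops at z = 20 mm. Four 11 mm holes at x = 20, y = -81, -56, -31 (pin starts here) and -6 mm
- section (a joint): position of the sliding jaw section (aluminium block 112 x 36 mm, top 41 mm above the worktop) along the holder's +y, in m: 0 at its starting hole, 0.025 at the next hole towards the handset (the target). It has about 1.5 mm play with the pin in a hole, and slides against some 2 N of friction plus up to 4 N from the sprung pad once that meets the handset.
- plunger (a joint): height of the lock plunger, in m: 0 with the pin fully home in a hole, 0.016 pulled right up; the 8 mm round-ended pin is clear of the hole from 0.010. A spring pulls it down (4 N home, 6.5 N right up). On the rail between two holes it rests at 0.010. It can lift only about 2 mm while the lock is shut.
- knob: the plunger's black round knob on top of the jaw section: 25 mm diameter, its gripping part 20 mm high between 60 and 80 mm above the worktop when the pin is home (neck of 14 mm diameter and a 28 mm steel flange below it). Origin on its axis, 30 mm below its top.
- knob_grip (a point): point on the knob's axis at the middle of its gripping part, 69 mm above the worktop when the pin is home
- lock (a joint): position of the transport lock, in m: about 0 when shut (its steel tongue lies over the knob's flange), 0.020 at its end stop (open). It slides along the holder's -x, away from the knob, on top of the jaw section and moves along with it; about 1.5 N of friction, no spring.
- lock_grip (a point): point in the lock's black ribbed grip, 9 mm below its top. The grip is 18 mm long (holder's x), 12 mm wide (holder's y) and stands from 41 to 68 mm above the worktop, beside the knob: its centre is 36 mm from the knob's axis when shut, 56 mm when open
- pad: the sprung rubber-faced pad, 70 mm wide, on the handset side of the jaw section, 21 to 34 mm above the worktop; its face is 38 mm ahead of the knob's axis and springs back up to 9 mm (1 N at first, 4 N at the end). Origin on worktop level below it.
- handset: the opened handset (104 x 47 x 8 mm, loose, about 100 g) lying flat on the bed, its long side along the fixed jaw. Origin at the middle of its underside.
- monitor_corner (a point): top corner at the right end of the big monitor (fixed, solid), which runs from here 510 mm to the left and slightly away from the robot, between 70 and 375 mm above the worktop and up to 60 mm thick: go over it or round it
- pliers: pliers lying behind the holder, to be left alone; 48 x 122 x 11 mm, origin under its middle
- spool: solder spool standing behind the holder, to be left alone; 34 mm diameter, 26 mm high
- adapter: black plug adapter behind the holder, to be left alone; 46 x 96 x 30 mm
- driver: screwdriver lying at the right edge of the worktop, to be left alone; 198 mm long, 18 mm high
- old_phone: old mobile phone lying at the left front, to be left alone; 108 x 46 x 16 mm
Things that resemble listed ones, but are neither listed nor needed, are in the scene too. Leave any yellow look-alike of the handset alone.

How it is judged:
By the outcome, as a careful person would: the job done as asked, in the order asked, and still so for the second after the job is handed in, while the arm keeps its last pose, push and grip.
It also fails if it takes over 48 s, if anything falls off the work surface, if the arm or the gripper's body presses on something with over 40 N, if the wrist force passes 120 N, or if a joint passes its speed limit or range.

## Working session

There is one attempt and no reset: what is moved stays moved. The work goes in short steps, Python scripts to look and compute and a tool call to move; the robot and the scene stay as the last step left them, time stands still between calls to the robot, and variables do not carry over. Pictures are saved under pics/ and viewed, and the job is handed in when it is done.

Besides the shell and the picture viewer there is one more tool, called after "Request:" in YAML: its name, and indented under it one key for each argument. step_arm: Moves the arm, as the interface text tells. Its arguments: {"type":"object","properties":{"targets":{"type":"array"},"grip_force":{"type":"number"}},"required":["targets"]}

```bash
mkdir -p pics; ls
cat > h.py <<'E'
import numpy as np, cv2
from workcell import readout, vision, order
def snap(n,tag):
    st=readout.observe(); im,d=vision.snapshot(n); cv2.imwrite(f'pics/{tag}.png',im[:,:,::-1]); np.savez(f'{tag}.npz',im=im,d=d,p=st['tool_pos'],R=st['orientation']); return im,d,st
E
python3 - <<'E'
from h import *
s=readout.observe(); print(s)
for n in ['scene','top','wrist']:
    snap(n,n); print(n,vision.camera_model(n))
print(readout.observe()['time'])
E
```

```text
pics
{'time': 0.0, 'joint_positions': array([-8.15210657e+01,  1.48594401e+01,  8.80107009e+01, -6.49758612e-04,
        7.72345982e+01, -1.16194307e+01]), 'joint_vel': array([ 0.09583821,  0.00366242,  0.04998514,  0.04298493, -0.02912832,
       -0.09911892]), 'joint_torque': array([-4.59700950e-04, -4.37311506e+01, -2.84006953e+01,  7.18178088e-02,
        4.15187236e-02, -1.67358708e-04]), 'tool_pos': array([ 0.18893587, -0.5159515 ,  0.21961865]), 'orientation': array([[ 3.43635007e-01, -9.39103244e-01, -2.80476520e-04],
       [-9.39101575e-01, -3.43634936e-01,  1.80643242e-03],
       [-1.79280808e-03, -3.57357477e-04, -9.99998329e-01]]), 'force': array([ 0.30114841, -0.176481  , -0.04114448]), 'wrist_torque': array([-0.01997804,  0.01730992,  0.00614614]), 'finger_gap': 0.09331960540059427}
scene {'intrinsics': array([[389.97406535,   0.        , 319.35403318],
       [  0.        , 389.97406535, 192.26294036],
       [  0.        ,   0.        ,   1.        ]]), 'k1': 0.028880403780620824, 'R': array([[ 0.62958857, -0.77662849,  0.02159688],
       [-0.31660079, -0.28184512,
[... 387 characters left out ...]
24189, -0.0236379 , -0.16360987],
       [ 0.16389593, -0.01070571, -0.98641954]]), 't': array([-0.25205497,  0.56699416,  1.1972347 ])}
wrist {'intrinsics': array([[297.41390265,   0.        , 322.71989082],
       [  0.        , 297.41390265, 195.20247156],
       [  0.        ,   0.        ,   1.        ]]), 'k1': -0.005144405773766098, 'hand_eye': array([[ 9.99999279e-01,  2.77321940e-04,  1.16817071e-03,
         8.20138836e-04],
       [-5.57129043e-04,  9.69047532e-01,  2.46873591e-01,
        -6.91699464e-02],
       [-1.06354948e-03, -2.46874064e-01,  9.69046988e-01,
        -1.64845960e-01],
       [ 0.00000000e+00,  0.00000000e+00,  0.00000000e+00,
         1.00000000e+00]])}
0.15
```

View pics/scene.png

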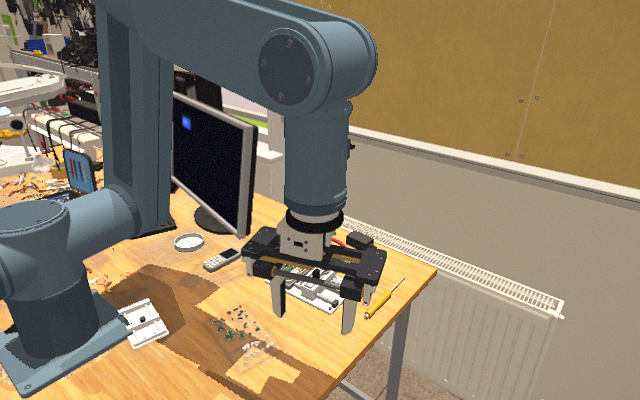

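View pics/top.png

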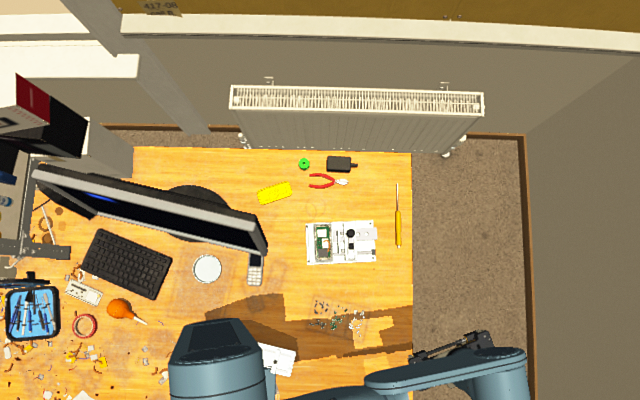

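View pics/wrist.png

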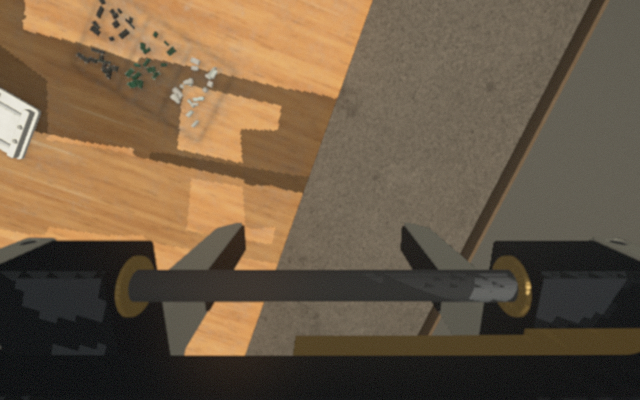

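```bash
cat >> h.py <<'E'
def back(cam,u,v,z=None,d=None,pose=None):
    m=vision.camera_model(cam); K=m['intrinsics']; k=m['k1']
    x=(u-K[0,2])/K[0,0]; y=(v-K[1,2])/K[1,1]
    a,b=x,y
    for _ in range(20):
        s=1+k*(a*a+b*b); a,b=x/s,y/s
    ray=np.array([a,b,1.])
    if cam=='wrist':
        H=m['hand_eye']; Rc=pose[1]@H[:3,:3]; c=pose[1]@H[:3,3]+pose[0]
    else:
        Rc=m['R'].T; c=-Rc@m['t']
    w=Rc@ray
    if d is None: d=(z-c[2])/w[2]
    return c+d*w
E
python3 - <<'E'
from h import *
f=np.load('top.npz');im=f['im'];d=f['d']
c=im[205:280,290:410,::-1]; cv2.imwrite('pics/topc.png',cv2.resize(c,None,fx=6.5,fy=6.5,interpolation=cv2.INTER_CUBIC))
for p in [(351,233),(341,243),(278,358)]:
    print(p,back('top',*p,d=d[p[1],p[0]]))
E
```

```text
(351, 233) [ 0.48391813 -0.30952117  0.07949708]
(341, 243) [ 0.46025185 -0.28503876  0.00675663]
(278, 358) [ 0.12704065 -0.11043928  0.02342368]
```

View pics/topc.png

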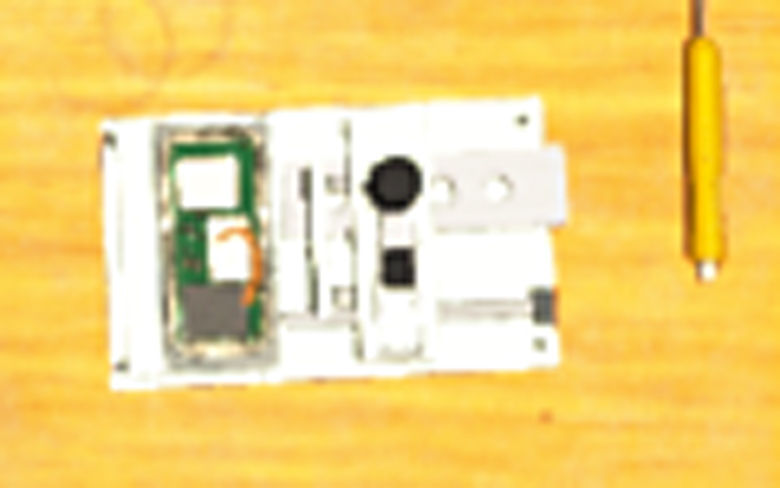

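Run:
```python
from h import *
f=np.load('top.npz');im=f['im'];d=f['d']
c=im[180:280,200:300,::-1]; cv2.imwrite('pics/topm.png',cv2.resize(c,None,fx=6,fy=6,interpolation=cv2.INTER_CUBIC))
# 3D of all pixels around
for p in [(265,245),(266,251),(262,254),(255,235),(240,235)]:
    print(p,back('top',*p,d=d[p[1],p[0]]),back('top',*p,z=.375))
for n,p in dict(knob=(350.8,233.2),lock=(351.2,246.2)).items(): print(n,back('top',*p,z=.08 if n=='knob' else .068))
# corners of base plate (crop/6.5 + offset) 
for q in [(104,120),(112,388),(560,366),(540,97)]:
    print(q,back('top',290+q[0]/6.5,205+q[1]/6.5,z=.008))
s=readout.observe();R=s['orientation'];p=s['tool_pos']
print(R.T@(np.array([.43,-.31,.22])-p)*1000)
```

```text
(265, 245) [ 0.44035147 -0.07610773  0.14293659] [ 0.42563443 -0.10671885  0.375     ]
(266, 251) [ 0.42656539 -0.07402323  0.10078405] [ 0.41301109 -0.10938457  0.375     ]
(262, 254) [ 0.41756046 -0.06495358  0.11247742] [ 0.40648326 -0.10119076  0.375     ]
(255, 235) [ 0.44974361 -0.07833792  0.33573684] [ 0.44635217 -0.0844845   0.375     ]
(240, 235) [ 0.45556347 -0.03001029  0.25796772] [ 0.44555759 -0.05248198  0.375     ]
knob [ 0.4832892  -0.30892637  0.08      ]
lock [ 0.44736237 -0.31137935  0.068     ]
(104, 120) [ 0.51647077 -0.17873151  0.008     ]
(112, 388) [ 0.39362388 -0.18592929  0.008     ]
(560, 366) [ 0.40795728 -0.39059339  0.008     ]
(540, 97) [ 0.53188611 -0.38078993  0.008     ]
[-1.10718211e+02 -2.97204292e+02  4.62034666e-02]
```

View pics/topm.png

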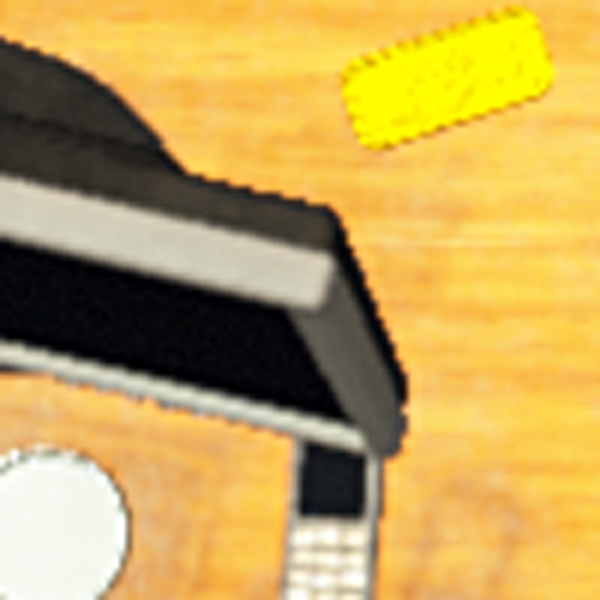

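Request:
step_arm:
  targets:
    - [[-37,-99,0,0.09,1],[-74,-198,0,0.18,1],[-111,-297,0,0.28,1],[-111,-297,0,0.28,1],[-111,-297,0,0.28,1],[-111,-297,0,0.28,1],[-111,-297,0,0.28,1],[-111,-297,0,0.28,1],[-111,-297,0,0.28,1],[-111,-297,0,0.28,1],[-111,-297,0,0.28,1],[-111,-297,0,0.28,1],[-111,-297,0,0.28,1]]

```text
time: 1.23
tool_pos: [0.4288, -0.3112, 0.2204]
orientation: [[0.069, -0.998, -0.0], [-0.998, -0.069, 0.0], [-0.0, 0.0, -1.0]]
force: [-0.3, -0.3, 0.1]
finger_gap: 0.0929
```

Run:
```python
from h import *
im,d,s=snap('wrist','w1'); print(s['tool_pos'],s['orientation'],s['time'],s['joint_vel'])
```

```text
[ 0.42884809 -0.31120447  0.22036758] [[ 6.86798983e-02 -9.97638684e-01 -3.56123646e-04]
 [-9.97638747e-01 -6.86799094e-02  1.91088882e-05]
 [-4.35223058e-05  3.53970351e-04 -9.99999936e-01]] 1.2333 [-0.01009741 -0.02159897 -0.04682238  0.14411005 -0.05814026  0.15608903]
```

View pics/w1.png

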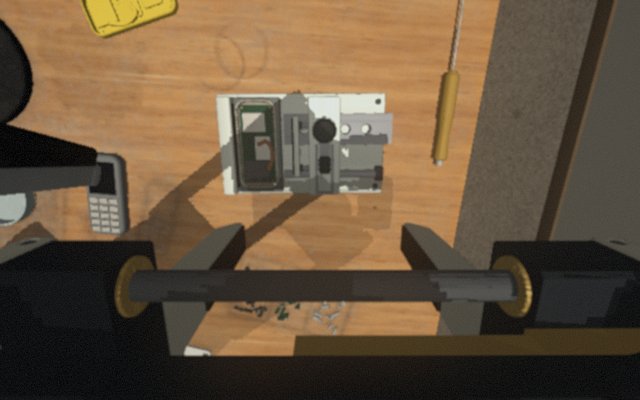

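Run:
```python
from h import *
f=np.load('w1.npz');im=f['im'];d=f['d'];P=(f['p'],f['R'])
c=im[85:205,205:405,::-1]; cv2.imwrite('pics/w1c.png',cv2.resize(c,None,fx=4,fy=4,interpolation=cv2.INTER_CUBIC))
# cloud
pts={}
A=np.array([[*back('wrist',u,v,d=d[v,u],pose=P),u,v] for v in range(85,205) for u in range(205,400) if d[v,u]>0])
np.save('cloud.npy',A)
k=A[(A[:,2]>.072)&(A[:,2]<.09)]; print('knob',len(k),k[:,:3].mean(0),np.ptp(k[:,:2],axis=0),k[:,3:].mean(0))
l=A[(A[:,2]>.061)&(A[:,2]<.073)&(A[:,0]<.465)]; print('lock',len(l),l[:,:3].mean(0),np.ptp(l[:,:2],axis=0),l[:,3:].mean(0))
```

```text
Traceback (most recent call last):
  File "h.py", line 6, in back
    m=vision.camera_model(cam); K=m['intrinsics']; k=m['k1']
ValueError: time passes only in moves, steps and waits
```

View pics/w1c.png

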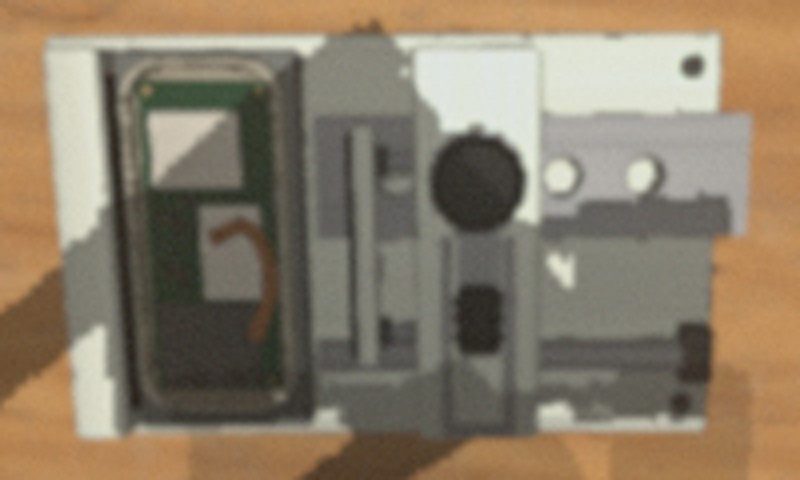

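```bash
sed -i "s/^def back/import functools\n@functools.lru_cache\ndef cm(c): return vision.camera_model(c)\ndef back/; s/m=vision.camera_model(cam);/m=cm(cam);/" h.py
python3 - <<'E'
from h import *
print(readout.observe()['time'])
f=np.load('w1.npz');im=f['im'];d=f['d'];P=(f['p'],f['R'])
A=np.array([[*back('wrist',u,v,d=d[v,u],pose=P),u,v] for v in range(85,205) for u in range(205,400) if d[v,u]>0])
k=A[(A[:,2]>.072)&(A[:,2]<.09)]; print('knob',len(k),k[:,:3].mean(0),np.ptp(k[:,:2],axis=0),k[:,3:].mean(0))
l=A[(A[:,2]>.061)&(A[:,2]<.073)&(A[:,0]<.465)]; print('lock',len(l),l[:,:3].mean(0),np.ptp(l[:,:2],axis=0),l[:,3:].mean(0))
print('knob ctr px',back('wrist',205+478/4,85+183/4,z=.08,pose=P)); print('lock',back('wrist',205+480/4,85+318/4,z=.068,pose=P))
# section edges
for q in [(416,50),(536,46)]: print(back('wrist',205+q[0]/4,85+q[1]/4,z=.041,pose=P))
for q in [(46,38),(720,34),(704,430),(78,437)]: print(back('wrist',205+q[0]/4,85+q[1]/4,z=.008,pose=P))
E
```

```text
1.2833
knob 469 [ 0.48743872 -0.30915694  0.08056969] [0.0239107  0.02420569] [323.90191898 130.55223881]
lock 195 [ 0.45089283 -0.31182818  0.06806389] [0.01758211 0.01373432] [323.93846154 165.06666667]
knob ctr px [ 0.48729555 -0.30977251  0.08      ]
lock [ 0.45158662 -0.31292267  0.068     ]
[ 0.52051163 -0.29055164  0.041     ]
[ 0.52385126 -0.32346319  0.041     ]
[ 0.51844265 -0.17750404  0.008     ]
[ 0.53361516 -0.38006652  0.008     ]
[ 0.41115864 -0.3896481   0.008     ]
[ 0.3946928  -0.18570024  0.008     ]
```

Request:
step_arm:
  targets:
    - [[2,-20.5,30,0,0.6],[2,-20.5,65,0,0.6],[2,-20.5,100,0,0.6],[2,-20.5,100,0,0.6],[2,-20.5,100,0,0.6],[2,-20.5,100,0,0.6],[2,-20.5,100,0,0.6]]

```text
time: 1.87
tool_pos: [0.4514, -0.3123, 0.123]
orientation: [[0.07, -0.998, 0.003], [-0.998, -0.07, -0.003], [0.003, -0.003, -1.0]]
force: [0.5, 1.0, 0.0]
finger_gap: 0.0565
```

Run:
```python
from h import *
im,d,s=snap('wrist','w2'); print(s['tool_pos'],s['time'],s['finger_gap'])
f=np.load('w2.npz');P=(f['p'],f['R'])
A=np.array([[*back('wrist',u,v,d=d[v,u],pose=P),u,v] for v in range(0,400,1) for u in range(240,400) if d[v,u]>0])
A=A[(A[:,0]>.42)]
k=A[(A[:,2]>.073)&(A[:,2]<.086)&(A[:,0]>.468)&(abs(A[:,1]+.31)<.02)]; print('knob',len(k),k[:,:3].mean(0),(k[:,:2].max(0)+k[:,:2].min(0))/2,np.ptp(k[:,:2],axis=0),k[:,3:].mean(0))
l=A[(A[:,2]>.0635)&(A[:,2]<.073)&(A[:,0]<.465)&(abs(A[:,1]+.31)<.02)]; print('lock',len(l),l[:,:3].mean(0),(l[:,:2].max(0)+l[:,:2].min(0))/2,np.ptp(l[:,:2],axis=0),l[:,3:].mean(0))
```

```text
[ 0.45138153 -0.31234838  0.12297366] 1.8667 0.0565170875521513
knob 927 [ 0.48810664 -0.30907752  0.08042356] [ 0.48764309 -0.30909612] [0.02429746 0.02385322] [320.51240561 167.33549083]
lock 358 [ 0.45124326 -0.31191446  0.06801509] [ 0.45044382 -0.31204128] [0.01886071 0.01332103] [320.93575419 212.31843575]
```

View pics/w2.png

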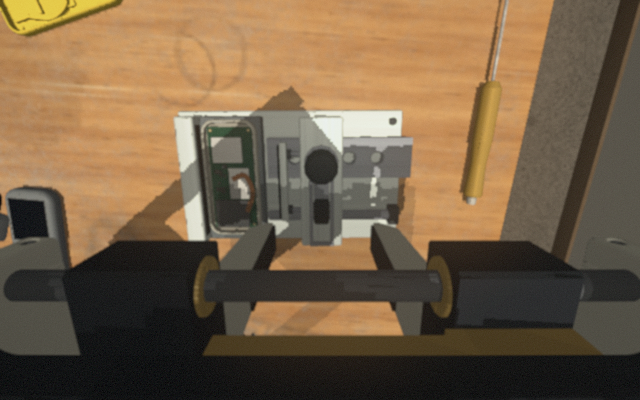

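Request:
step_arm:
  targets:
    - [[0,-0.5,17,0,0.6],[0,-0.5,34,0,0.6],[0,-0.5,51,0,0.6],[0,-0.5,51,0,0.5],[0,-0.5,51,0,0.4],[0,-0.5,51,0,0.4],[0,-0.5,51,0,0.4],[0,-0.5,51,0,0.4]]
  grip_force: 10

```text
time: 2.58
tool_pos: [0.4516, -0.3114, 0.0709]
orientation: [[0.071, -0.997, 0.002], [-0.997, -0.071, -0.002], [0.002, -0.002, -1.0]]
force: [0.4, 0.1, 0.7]
finger_gap: 0.0373
```

Run:
```python
from h import *
im,d,s=snap('wrist','w3'); print(s['tool_pos'],s['time'],s['finger_gap'],s['force'])
im,d,s=snap('scene','s3')
cv2.imwrite('pics/s3c.png',cv2.resize(im[220:340,230:400,::-1],None,fx=4.5,fy=4.5,interpolation=cv2.INTER_CUBIC))
```

```text
[ 0.45160867 -0.31140427  0.0708619 ] 2.5833 0.037346184734044836 [0.43484512 0.09465706 0.69218835]
```

View pics/w3.png

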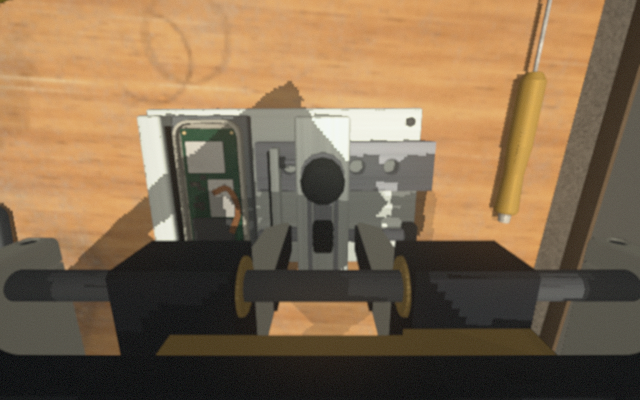

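View pics/s3c.png

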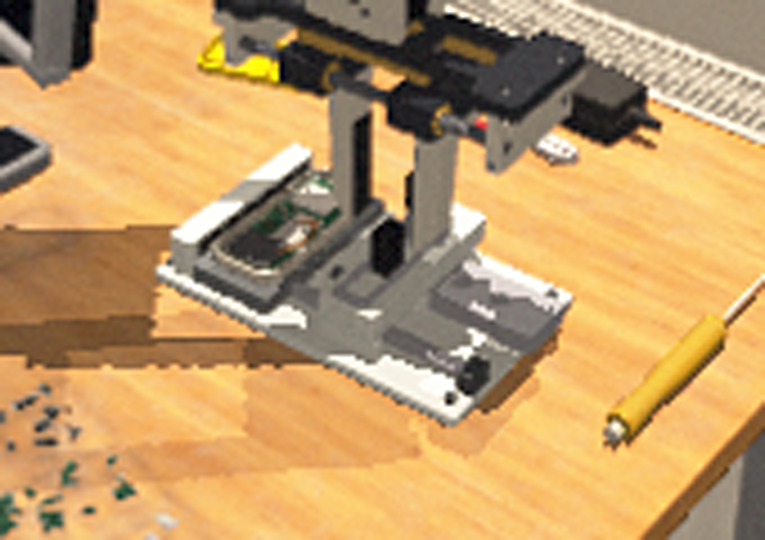

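Request:
step_arm:
  targets:
    - [[0,0,0,0,0.0],[0,0,0,0,0],[0,0,0,0,0],[0,0,0,0,0],[0,0,0,0,0]]
  grip_force: 15

```text
time: 3.1
tool_pos: [0.4509, -0.3108, 0.0695]
orientation: [[0.071, -0.997, 0.0], [-0.997, -0.071, -0.0], [0.0, -0.0, -1.0]]
force: [-1.0, 0.5, 11.0]
finger_gap: 0.0095
```

Request:
step_arm:
  targets:
    - [[0,0,-2,0,0],[0,0,-2,0,0],[0,0,-2,0,0],[0,0,-2,0,0]]

```text
time: 3.43
tool_pos: [0.4508, -0.3106, 0.0714]
orientation: [[0.071, -0.997, -0.0], [-0.997, -0.071, 0.0], [-0.0, 0.0, -1.0]]
force: [-0.1, -1.0, -0.3]
finger_gap: 0.0004
```

Run:
```python
from h import *
im,d,s=snap('wrist','w4'); print(s['tool_pos'],s['time'],s['finger_gap'],s['force'],s['wrist_torque'])
cv2.imwrite('pics/w4c.png',cv2.resize(im[120:320,220:420,::-1],None,fx=3,fy=3,interpolation=cv2.INTER_CUBIC))
im,d,s=snap('scene','s4')
cv2.imwrite('pics/s4c.png',cv2.resize(im[220:320,270:370,::-1],None,fx=6,fy=6,interpolation=cv2.INTER_CUBIC))
```

```text
[ 0.45080341 -0.31059111  0.07135507] 3.4333 0.00037930715564646447 [-0.11865263 -0.98027437 -0.2521418 ] [ 0.01231332 -0.00651444  0.05300753]
```

View pics/w4c.png

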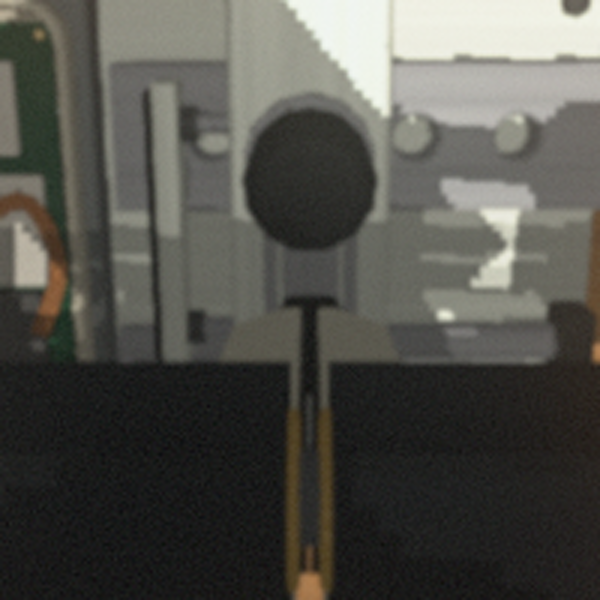

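View pics/s4c.png

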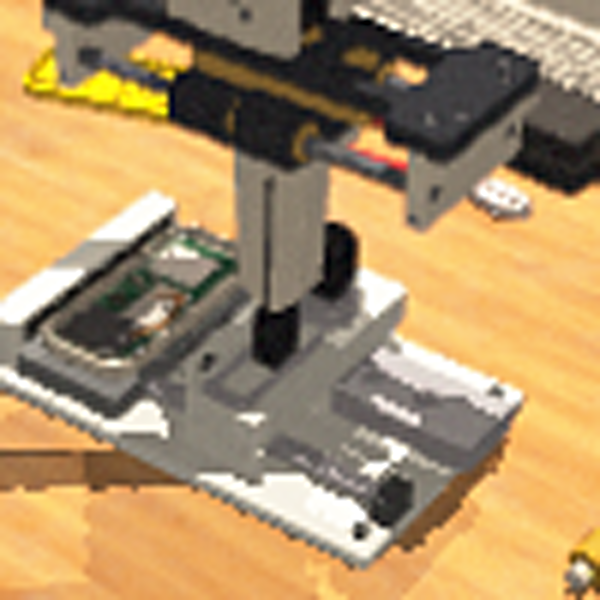

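Run:
```python
from h import *
f=np.load('w4.npz');P=(f['p'],f['R']);d=f['d']
for v in range(210,245,3): print('w',v,[np.round(back('wrist',u,v,d=d[v,u],pose=P)*1000,1).tolist() for u in (316,323,330)])
g=np.load('s4.npz');D=g['d']
for v in range(260,284,2): print('s',v,[np.round(back('scene',u,v,d=D[v,u])*1000,1).tolist() for u in (312,316,320)])
```

```text
w 210 [[464.3, -306.1, 55.8], [464.9, -310.5, 56.8], [465.3, -314.9, 57.1]]
w 213 [[462.5, -306.2, 56.4], [462.7, -310.6, 56.1], [463.1, -315.0, 56.3]]
w 216 [[460.5, -306.3, 56.5], [460.8, -310.8, 56.3], [461.0, -315.2, 56.1]]
w 219 [[458.5, -306.5, 56.4], [459.0, -310.9, 57.0], [459.2, -315.3, 56.5]]
w 222 [[458.5, -306.6, 62.1], [459.1, -310.9, 62.9], [459.4, -315.2, 62.9]]
w 225 [[460.9, -306.7, 74.0], [459.0, -310.9, 68.0], [461.5, -314.7, 74.2]]
w 228 [[460.9, -306.8, 79.0], [459.8, -310.8, 75.3], [461.0, -314.7, 77.6]]
w 231 [[460.8, -306.9, 83.2], [459.7, -310.8, 79.7], [461.3, -314.5, 83.2]]
w 234 [[460.9, -307.0, 88.1], [459.8, -310.8, 84.4], [461.8, -314.3, 89.0]]
w 237 [[460.8, -307.1, 92.0], [459.6, -310.8, 88.3], [461.3, -314.3, 91.9]]
w 240 [[460.5, -307.1, 95.2], [459.5, -310.8, 92.1], [461.5, -314.2, 96.3]]
w 243 [[487.9, -306.8, 162.0], [459.8, -310.8, 96.7], [487.8, -310.6, 161.2]]
s 260 [[441.9, -307.4, 99.0], [444.0, -318.0, 102.7], [445.5, -328.8, 106.9]]
s 262 [[443.9, -305.9, 91.5], [444.5, -317.7, 96.7], [445.8, -328.7, 101.0]]
s 264 [[442.7, -307.0, 86.9], [443.1, -318.9, 92.2], [447.5, -327.5, 93.9]]
s 266 [[440.9, -308.6, 82.8], [443.6, -318.7, 86.1], [447.2, -328.0, 88.6]]
s 268 [[444.7, -305.6, 73.5], [444.6, -318.0, 79.5], [446.2, -328.9, 83.8]]
s 270 [[481.1, -275.7, 33.0], [442.0, -320.3, 76.2], [472.2, -308.7, 53.8]]
s 272 [[441.2, -308.6, 65.2], [443.7, -319.0, 68.8], [464.3, -315.1, 55.3]]
s 274 [[440.9, -309.0, 59.7], [445.7, -317.5, 61.1], [473.9, -307.8, 40.3]]
s 276 [[440.8, -309.2, 53.9], [442.6, -320.2, 58.3], [466.6, -313.6, 41.3]]
s 278 [[440.7, -309.4, 48.1], [443.6, -319.5, 51.5], [455.9, -322.1, 45.6]]
s 280 [[442.8, -307.7, 40.1], [445.2, -318.4, 44.1], [455.6, -322.5, 40.0]]
s 282 [[436.0, -313.4, 41.0], [439.5, -323.0, 43.8], [448.9, -327.9, 40.7]]
```

Run:
```python
from h import *
m=cm('wrist');H=m['hand_eye']
for t in ['w2','w3','w4']:
    f=np.load(t+'.npz');P=(f['p'],f['R']);d=f['d']
    V,U=np.mgrid[200:340,230:410]
    A=np.array([back('wrist',u,v,d=d[v,u],pose=P) for v,u in zip(V.ravel(),U.ravel()) if d[v,u]>0])
    T=(A-P[0])@P[1]*1000
    s=T[(T[:,2]>-70)&(abs(T[:,1])<13)&(T[:,2]<40)]
    h=np.histogram(s[:,2],bins=np.arange(-70,41,5)); print(t,list(zip(h[1][:-1].astype(int).tolist(),h[0].tolist())))
    q=s[s[:,2]>-6]; print(q[::6].round(0).astype(int).tolist()[:40])
```

```text
w2 [(-70, 232), (-65, 137), (-60, 149), (-55, 250), (-50, 316), (-45, 331), (-40, 366), (-35, 355), (-30, 342), (-25, 336), (-20, 293), (-15, 257), (-10, 234), (-5, 168), (0, 35), (5, 0), (10, 0), (15, 0), (20, 0), (25, 0), (30, 0), (35, 0)]
[[-33, -10, 1], [30, -10, 1], [34, -10, 0], [-32, -11, -2], [30, -10, 0], [33, -10, -1], [-35, -10, -3], [-32, -10, -1], [-29, -9, 1], [33, -11, -3], [36, -10, -2], [-36, -10, -4], [-33, -10, -4], [-29, -10, -4], [30, -9, 0], [32, -10, -4], [36, -10, -4], [39, -11, -5], [-33, -10, -5], [-29, -9, -3], [30, -9, -2], [35, -10, -5], [41, -10, -6], [29, -8, -2], [-29, -9, -5], [29, -9, -5], [29, -6, -2], [29, -6, -2], [-28, -5, -2], [-28, -4, -3], [-28, -2, 0], [29, -1, 1], [29, -3, -3], [-28, 0, 0], [29, -1, -4], [-28, 2, -1], [29, 3, 0], [-28, 2, -4], [29, 4, -2], [-28, 4, -4]]
w3 [(-70, 151), (-65, 94), (-60, 127), (-55, 277), (-50, 322), (-45, 326), (-40, 348), (-35, 327), (-30, 326), (-25, 289), (-20, 269), (-15, 229), (-10, 206), (-5, 134), (0, 566), (5, 70), (10, 153), (15, 69), (20, 25), (25, 970), (30, 128), (35, 282)]
[[-37, -13, 38], [-35, 
[... 753 characters left out ...]
, (0, 23), (5, 33), (10, 81), (15, 107), (20, 3), (25, 459), (30, 197), (35, 477)]
[[-37, -13, 38], [-32, -13, 38], [-35, -12, 39], [-31, -12, 37], [-35, -11, 38], [-30, -12, 37], [-34, -11, 38], [-30, -11, 38], [-10, -13, 30], [15, -13, 30], [-35, -10, 38], [-31, -10, 38], [-15, -12, 29], [-11, -12, 30], [12, -12, 30], [17, -12, 31], [-34, -9, 37], [-30, -9, 37], [-15, -11, 30], [-11, -12, 30], [-6, -12, 29], [11, -13, 26], [15, -12, 29], [-36, -8, 38], [-31, -9, 36], [-16, -11, 31], [-11, -11, 29], [-7, -12, 27], [10, -12, 26], [14, -11, 29], [18, -11, 30], [-33, -8, 37], [-29, -7, 40], [-13, -10, 30], [-9, -11, 27], [8, -10, 30], [12, -10, 29], [16, -10, 29], [-36, -7, 39], [-30, -7, 37]]
```

Run:
```python
import cv2
a=cv2.imread('pics/w3.png')[180:340,230:410]; cv2.imwrite('pics/w3c.png',cv2.resize(a,None,fx=4,fy=3.7,interpolation=cv2.INTER_CUBIC))
```

```text
(no output)
```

View pics/w3c.png

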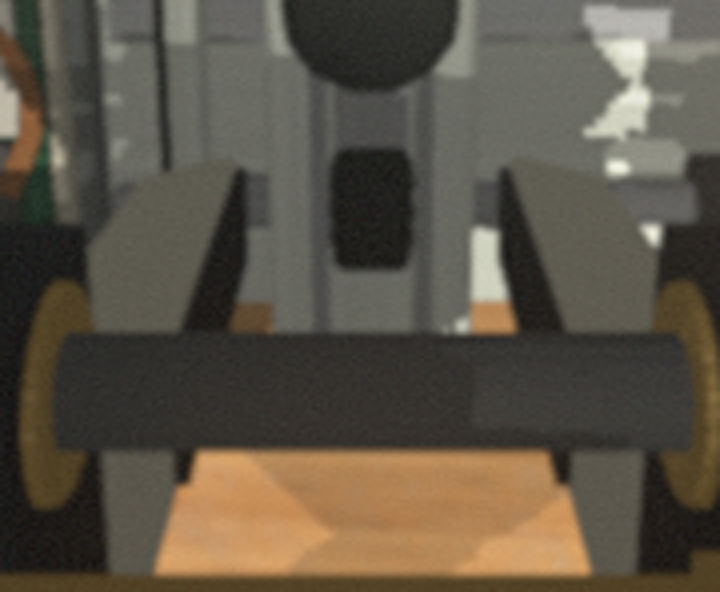

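Request:
step_arm:
  targets:
    - [[1,0,-8,0,0.2],[1,0,-8,0,0.4],[1,0,-8,0,0.5],[1,0,-8,0,0.5],[1,0,-8,0,0.5],[1,0,2,0,0.5],[1,0,13,0,0.5],[1,0,24,0,0.5],[1,0,24,0,0.5],[1,0,24,0,0.5],[1,0,24,0,0.5],[1,0,24,0,0.5]]

```text
time: 4.53
tool_pos: [0.4512, -0.3119, 0.0477]
orientation: [[0.071, -0.997, 0.0], [-0.997, -0.071, -0.0], [0.0, -0.0, -1.0]]
force: [0.3, 1.0, 0.3]
finger_gap: 0.0463
```

Run:
```python
from h import *
im,d,s=snap('wrist','w5'); print(s['tool_pos'],s['time'],s['finger_gap'],s['force'])
im,d,s=snap('scene','s5')
cv2.imwrite('pics/s5c.png',cv2.resize(im[220:320,270:370,::-1],None,fx=6,fy=6,interpolation=cv2.INTER_CUBIC))
f=np.load('w5.npz');P=(f['p'],f['R']);d=f['d']
A=np.array([[*back('wrist',u,v,d=d[v,u],pose=P),u,v] for v in range(0,400,1) for u in range(240,400) if d[v,u]>0])
l=A[(A[:,2]>.0645)&(A[:,2]<.073)&(A[:,0]<.465)&(abs(A[:,1]+.311)<.012)]; print('lock',len(l),l[:,:3].mean(0),(l[:,:2].max(0)+l[:,:2].min(0))/2,np.ptp(l[:,:2],axis=0))
```

```text
[ 0.45117221 -0.31192823  0.04765105] 4.5333 0.046298702891399444 [0.27663849 0.99471836 0.3483722 ]
lock 692 [ 0.4517972  -0.31138029  0.0681805 ] [ 0.4513221  -0.31151613] [0.01751801 0.01314216]
```

View pics/w5.png

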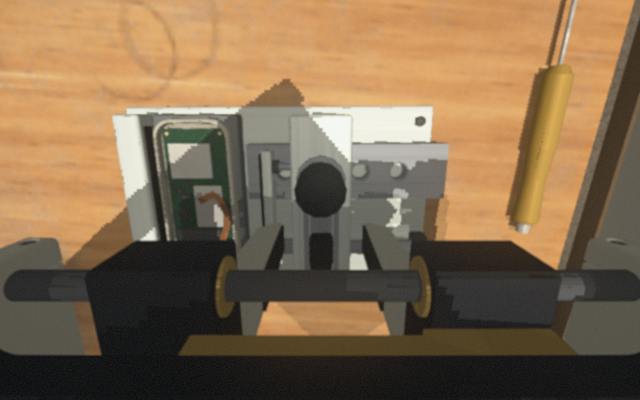

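View pics/s5c.png

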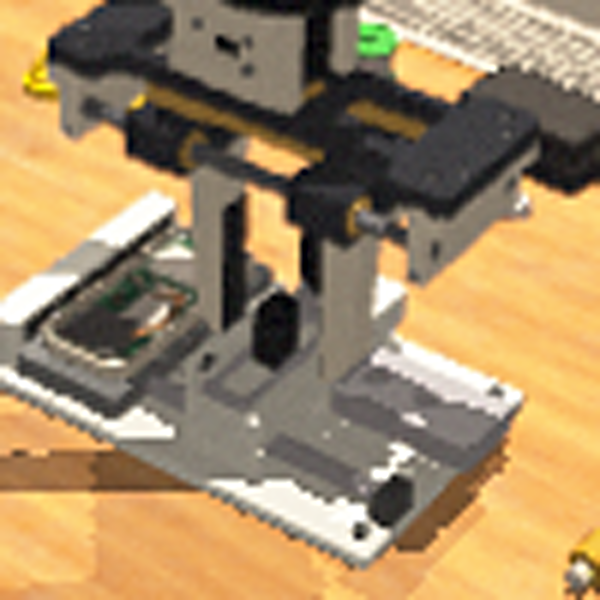

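The tips now straddle the lock grip (wrist ~(321,250)) near section level. My earlier pinch closed above the lock: the real fingertips lie about 1.5 mm ahead of the reported TCP, not 25 mm. Closing on the lock.

Request:
step_arm:
  targets:
    - [[0,0,0,0,0],[0,0,0,0,0],[0,0,0,0,0],[0,0,0,0,0],[0,0,0,0,0]]
  grip_force: 15

```text
time: 5.05
tool_pos: [0.451, -0.3117, 0.0475]
orientation: [[0.071, -0.997, 0.0], [-0.997, -0.071, -0.0], [0.0, -0.0, -1.0]]
force: [-0.4, 0.3, -0.3]
finger_gap: 0.0177
```

Request:
step_arm:
  targets:
    - [[0,0,0,0,0],[0,0,0,0,0],[0,0,0,0,0]]

```text
time: 5.3
tool_pos: [0.4509, -0.3116, 0.0475]
orientation: [[0.071, -0.997, -0.0], [-0.997, -0.071, 0.0], [-0.0, 0.0, -1.0]]
force: [-1.1, 1.6, 1.3]
finger_gap: 0.0121
```

Gripped at 12.1 mm. Drag along tool +y to the stop.

Request:
step_arm:
  targets:
    - [[0,3,0,0,0],[0,6,0,0,0],[0,9,0,0,0],[0,12,0,0,0],[0,14,0,0,0],[0,16,0,0,0],[0,18,0,0,0],[0,18,0,0,0]]

```text
time: 5.97
tool_pos: [0.4324, -0.3129, 0.0475]
orientation: [[0.071, -0.998, -0.001], [-0.998, -0.071, 0.0], [-0.0, 0.001, -1.0]]
force: [-0.6, 2.1, 1.2]
finger_gap: 0.0119
```

Request:
step_arm:
  targets:
    - [[0,1,0,0,0],[0,2,0,0,0],[0,2.5,0,0,0],[0,3,0,0,0],[0,3,0,0,0],[0,3,0,0,0]]

```text
time: 6.47
tool_pos: [0.432, -0.3133, 0.0475]
orientation: [[0.07, -0.998, 0.004], [-0.998, -0.07, -0.001], [0.001, -0.004, -1.0]]
force: [8.6, 3.2, -3.4]
finger_gap: 0.0122
```

Request:
step_arm:
  targets:
    - [[0,1,0,0,0],[0,2,0,0,0],[0,2,0,0,0],[0,2,0,0,0]]
  grip_force: 25

```text
time: 6.8
tool_pos: [0.4319, -0.3137, 0.0475]
orientation: [[0.07, -0.998, 0.007], [-0.998, -0.07, -0.001], [0.002, -0.007, -1.0]]
force: [15.9, 2.6, -7.4]
finger_gap: 0.012
```

Run:
```python
from h import *
im,d,s=snap('wrist','w6'); print(s['tool_pos'],s['time'],s['finger_gap'],s['force'])
f=np.load('w6.npz');P=(f['p'],f['R']);d=f['d']
A=np.array([[*back('wrist',u,v,d=d[v,u],pose=P),u,v] for v in range(0,400,1) for u in range(240,400) if d[v,u]>0])
l=A[(A[:,2]>.0645)&(A[:,2]<.073)&(A[:,0]<.465)&(abs(A[:,1]+.312)<.005)]; print('lock',len(l),l[:,:3].mean(0),(l[:,:2].max(0)),l[:,:2].min(0))
k=A[(A[:,2]>.073)&(A[:,2]<.086)&(A[:,0]>.468)&(abs(A[:,1]+.31)<.02)]; print('knob',len(k),k[:,:3].mean(0),(k[:,:2].max(0)+k[:,:2].min(0))/2)
im,d,s=snap('scene','s6')
cv2.imwrite('pics/s6c.png',cv2.resize(im[220:320,270:370,::-1],None,fx=6,fy=6,interpolation=cv2.INTER_CUBIC))
```

```text
[ 0.4318884  -0.31368119  0.04753525] 6.8 0.012009508737970893 [15.88281731  2.57902512 -7.37722035]
lock 559 [ 0.43320865 -0.31242283  0.06838634] [ 0.44102056 -0.30702127] [ 0.42291785 -0.31699449]
knob 2309 [ 0.48793713 -0.30994073  0.08054542] [ 0.48770232 -0.30994248]
```

View pics/w6.png

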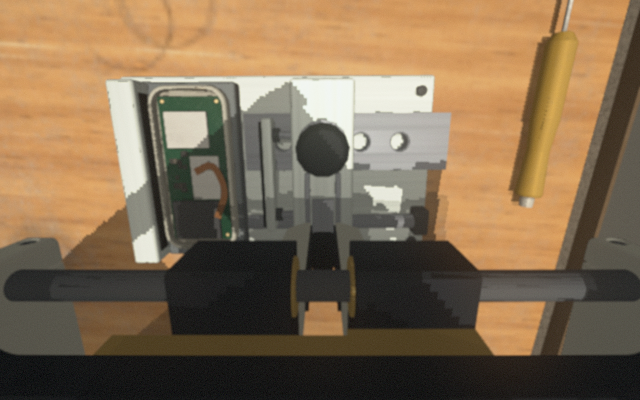

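View pics/s6c.png

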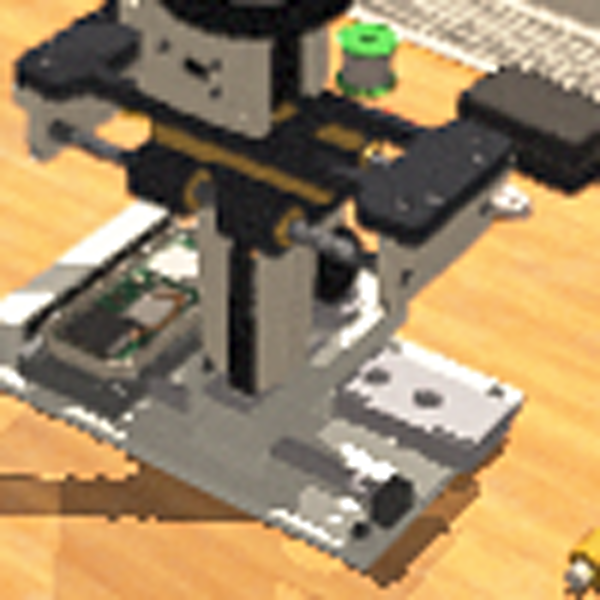

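Request:
step_arm:
  targets:
    - [[0,-1.5,0,0,0],[0,-3,0,0,0.1],[0,-3,0,0,0.3],[0,-3,0,0,0.5],[0,-3,0,0,0.55],[0,-3,0,0,0.55],[0,-3,0,0,0.55],[0,-3,-25,0,0.55],[0,-3,-53,0,0.55],[0,-25,-53,0,0.55],[0.5,-45,-53,0,0.55],[0.5,-59,-53,0,0.55],[0.5,-59,-53,0,0.55],[0.5,-59,-53,0,0.55],[0.5,-59,-53,0,0.55],[0.5,-59,-53,0,0.55]]

```text
time: 8.23
tool_pos: [0.4859, -0.3095, 0.1002]
orientation: [[0.07, -0.998, -0.001], [-0.998, -0.07, 0.001], [-0.001, 0.001, -1.0]]
force: [-0.8, 0.3, 0.0]
finger_gap: 0.0513
```

Run:
```python
from h import *
im,d,s=snap('wrist','w7'); print(s['tool_pos'],s['time'],s['finger_gap'],s['force'])
f=np.load('w7.npz');P=(f['p'],f['R']);d=f['d']
A=np.array([[*back('wrist',u,v,d=d[v,u],pose=P),u,v] for v in range(0,400,1) for u in range(240,400) if d[v,u]>0])
k=A[(A[:,2]>.073)&(A[:,2]<.086)&(A[:,0]>.468)&(abs(A[:,1]+.31)<.02)]; print('knob',len(k),k[:,:3].mean(0),(k[:,:2].max(0)+k[:,:2].min(0))/2)
im,d,s=snap('top','t7')
cv2.imwrite('pics/t7c.png',cv2.resize(im[205:280,290:410,::-1],None,fx=6.5,fy=6.5,interpolation=cv2.INTER_CUBIC))
```

```text
[ 0.48585558 -0.30949618  0.10017532] 8.2333 0.051260153778282545 [-0.75326374  0.32651825  0.04820197]
knob 1065 [ 0.48911824 -0.30992078  0.08024044] [ 0.48796055 -0.31007711]
```

View pics/w7.png

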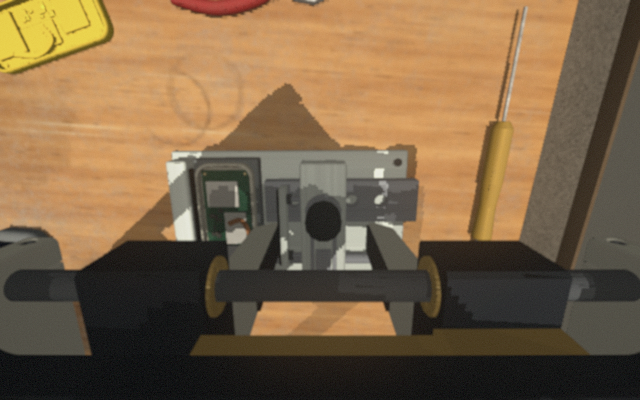

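View pics/t7c.png

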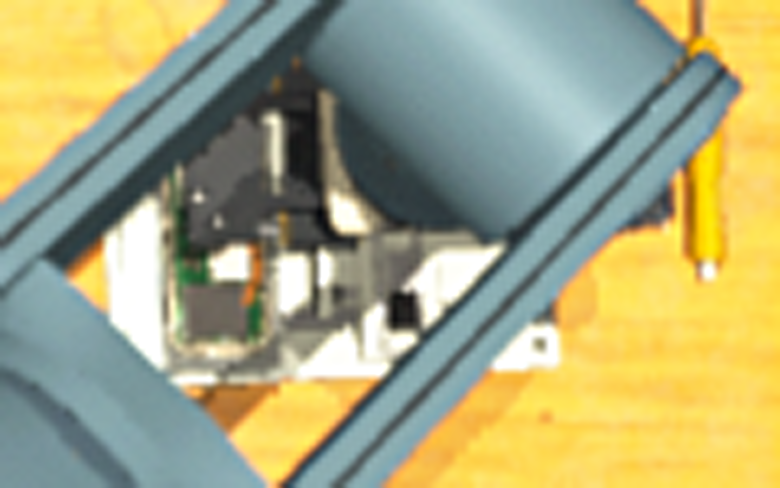

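Run:
```python
from h import *
for t in ['top','t7']:
    f=np.load(t+'.npz');im=f['im'].astype(int);g=im.sum(2)
    sub=g[240:258,345:359]; w=np.clip(300-sub,0,None); V,U=np.mgrid[240:258,345:359]
    print(t,(w*U).sum()/w.sum(),(w*V).sum()/w.sum(),w.sum(),back('top',(w*U).sum()/w.sum(),(w*V).sum()/w.sum(),z=.066))
    print(sub[:,5:9].sum(1)//4)
```

```text
top 350.7180301826847 245.79719353984643 3777 [ 0.44860968 -0.31013033  0.066     ]
[729 738 721 265 160 178 160 152 163 513 758 745 757 764 764 764 765 765]
t7 352.1271284829721 250.95046439628484 5168 [ 0.43405025 -0.31433785  0.066     ]
[260 425 413 345 300 292 298 358 451 426 130  99 104 101 105 270 659 757]
```

Run:
```python
from h import *
a=back('top',351.2,246.15,z=.068);b=back('top',351.8,252.55,z=.068);print(a,b,np.linalg.norm(a-b))
f=np.load('t7.npz');d=f['d']
for v in range(246,260): print(v,[np.round(back('top',u,v,d=d[v,u])*1000,1).tolist() for u in (350,352)])
f=np.load('w7.npz');d=f['d'];P=(f['p'],f['R'])
A=np.array([[*back('wrist',u,v,d=d[v,u],pose=P),u,v] for v in range(0,400,1) for u in range(240,400) if d[v,u]>0])
l=A[(A[:,2]>.0645)&(A[:,2]<.073)&(A[:,0]<.465)&(abs(A[:,1]+.312)<.01)];print(len(l))
```

```text
[ 0.44750444 -0.31137752  0.068     ] [ 0.42939347 -0.31331886  0.068     ] 0.018214723316053092
246 [[448.6, -308.7, 56.8], [449.0, -314.8, 52.0]]
247 [[445.9, -308.9, 54.4], [445.9, -314.6, 55.8]]
248 [[443.0, -308.9, 55.3], [443.0, -314.6, 56.0]]
249 [[440.0, -308.9, 56.0], [440.3, -314.8, 53.3]]
250 [[436.5, -308.1, 67.8], [436.6, -313.8, 68.5]]
251 [[433.8, -308.2, 66.5], [433.9, -314.0, 65.5]]
252 [[431.1, -308.5, 63.4], [431.0, -313.9, 67.0]]
253 [[427.9, -308.1, 70.2], [428.0, -313.7, 70.2]]
254 [[425.3, -308.4, 66.0], [425.3, -313.9, 68.8]]
255 [[422.5, -308.4, 65.8], [422.4, -313.9, 69.3]]
256 [[420.5, -309.8, 46.1], [420.7, -315.9, 42.3]]
257 [[417.8, -310.2, 40.9], [418.0, -316.3, 37.7]]
258 [[414.9, -310.3, 40.4], [415.2, -316.3, 37.4]]
259 [[411.8, -309.9, 46.5], [396.3, -283.4, 488.3]]
0
```

Request:
step_arm:
  targets:
    - [[0.5,-1.5,15,0,0.55],[0.5,-1.5,30,0,0.55],[0.5,-1.5,43,0,0.55],[0.5,-1.5,43,0,0.55],[0.5,-1.5,43,0,0.4],[0.5,-1.5,43,0,0.2],[0.5,-1.5,43,0,0],[0.5,-1.5,43,0,0],[0.5,-1.5,43,0,0],[0.5,-1.5,43,0,0],[0.5,-1.5,43,0,0]]
  grip_force: 25

```text
time: 9.25
tool_pos: [0.4888, -0.3103, 0.0583]
orientation: [[0.071, -0.997, 0.001], [-0.997, -0.071, -0.001], [0.001, -0.001, -1.0]]
force: [-0.5, 1.0, 5.1]
finger_gap: 0.0242
```

Request:
step_arm:
  targets:
    - [[0,0,0,0,0],[0,0,0,0,0]]
  grip_force: 35

```text
time: 9.42
tool_pos: [0.4889, -0.3103, 0.0583]
orientation: [[0.071, -0.997, 0.001], [-0.997, -0.071, -0.001], [0.001, -0.001, -1.0]]
force: [-1.3, 1.8, 5.5]
finger_gap: 0.0237
```

Run:
```python
from h import *
im,d,s=snap('wrist','w8'); print(s['tool_pos'],s['time'],s['finger_gap'],s['force'])
im,d,s=snap('scene','s8')
cv2.imwrite('pics/s8c.png',cv2.resize(im[220:320,270:370,::-1],None,fx=6,fy=6,interpolation=cv2.INTER_CUBIC))
```

```text
[ 0.4888692  -0.31026037  0.05826572] 9.4167 0.023731906405238062 [-1.25129497  1.82262417  5.47396412]
```

View pics/w8.png

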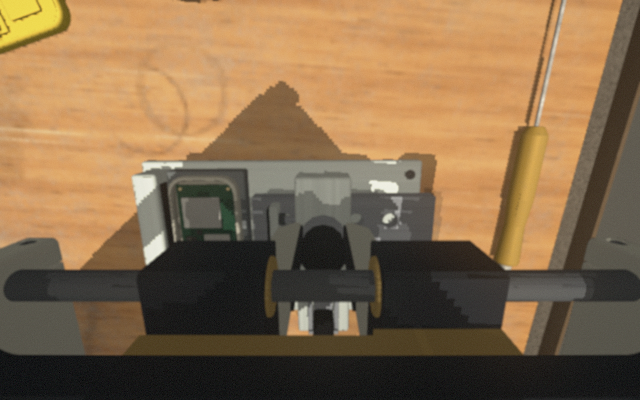

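View pics/s8c.png

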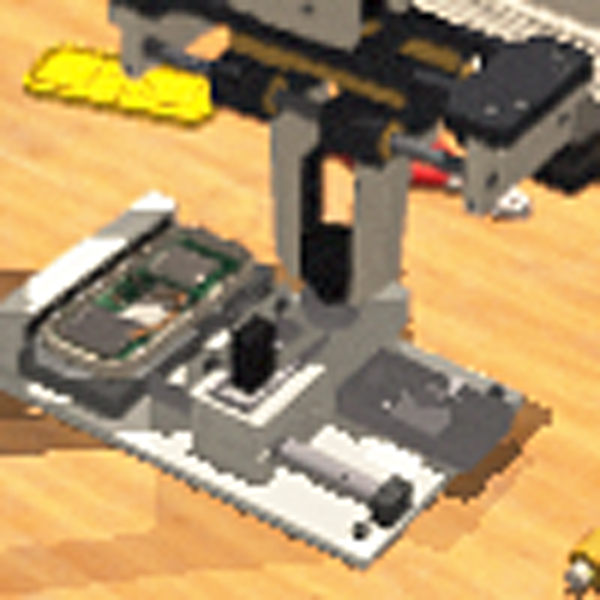

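Request:
step_arm:
  targets:
    - [[0,0,-4,0,0],[0,0,-8,0,0],[0,0,-12,0,0],[0,0,-14,0,0],[0,0,-14,0,0],[0,0,-14,0,0],[0,0,-14,0,0]]

```text
time: 10.1
tool_pos: [0.4886, -0.3101, 0.0712]
orientation: [[0.071, -0.998, 0.0], [-0.998, -0.071, -0.0], [0.0, -0.0, -1.0]]
force: [4.5, -2.5, -7.0]
finger_gap: 0.0241
```

Run:
```python
from h import *
im,d,s=snap('wrist','w9'); print(s['tool_pos'],s['time'],s['finger_gap'],s['force'])
for t in ['w8','w9']:
    f=np.load(t+'.npz');P=(f['p'],f['R']);d=f['d']
    A=np.array([[*back('wrist',u,v,d=d[v,u],pose=P)] for v in range(215,270) for u in range(312,335) if d[v,u]>0])
    k=A[(A[:,2]>.068)&(A[:,2]<.105)&(abs(A[:,1]+.31)<.009)&(A[:,0]>.479)]; print(t,'top z',np.median(k[:,2]),len(k),np.percentile(k[:,2],[10,90]))
im,d,s=snap('scene','s9')
cv2.imwrite('pics/s9c.png',cv2.resize(im[220:320,270:370,::-1],None,fx=6,fy=6,interpolation=cv2.INTER_CUBIC))
```

```text
[ 0.4885923  -0.31014259  0.07124506] 10.1 0.02411652842623653 [ 4.48281303 -2.50657729 -7.03063403]
w8 top z 0.08070506171767558 910 [0.07425685 0.08165872]
w9 top z 0.0934074194534545 1016 [0.08152495 0.09449453]
```

View pics/s9c.png

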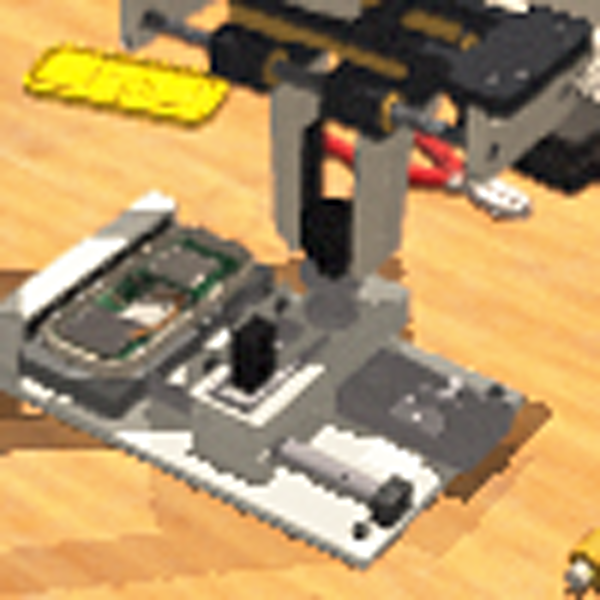

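Request:
step_arm:
  targets:
    - [[-2,-1,0,0,0],[-4,-1,0,0,0],[-6,-1,0,0,0],[-8,-1,0,0,0],[-10,-1,0,0,0],[-12,-1,0,0,0],[-14,-1,0,0,0],[-16,-1,0,0,0],[-18,-1,0,0,0],[-20,-1,0,0,0],[-20,-1,0,0,0],[-20,-1,0,0,0]]

```text
time: 11.2
tool_pos: [0.4875, -0.2894, 0.0712]
orientation: [[0.071, -0.997, -0.001], [-0.997, -0.071, 0.001], [-0.001, 0.001, -1.0]]
force: [-2.9, -1.3, -7.0]
finger_gap: 0.0241
```

Request:
step_arm:
  targets:
    - [[-1.5,0.3,0,0,0],[-3,0.3,0,0,0],[-4.5,0.3,0,0,0],[-4.5,0.3,0,0,0],[-4.5,0.3,0,0,0],[-4.5,0.3,0,0,0]]

```text
time: 11.7
tool_pos: [0.4872, -0.2857, 0.0715]
orientation: [[0.071, -0.997, -0.0], [-0.997, -0.071, -0.0], [0.0, 0.0, -1.0]]
force: [-4.2, -3.8, -7.7]
finger_gap: 0.0236
```

Run:
```python
from h import *
im,d,s=snap('wrist','w10'); print(s['tool_pos'],s['time'],s['finger_gap'],s['force'])
f=np.load('w10.npz');P=(f['p'],f['R']);d=f['d']
A=np.array([[*back('wrist',u,v,d=d[v,u],pose=P)] for v in range(215,270) for u in range(305,340) if d[v,u]>0])
k=A[(A[:,2]>.068)&(A[:,2]<.105)&(abs(A[:,1]+.285)<.009)&(A[:,0]>.479)]; print('top z',np.median(k[:,2]))
im,d,s=snap('scene','s10')
cv2.imwrite('pics/s10c.png',cv2.resize(im[220:320,270:370,::-1],None,fx=6,fy=6,interpolation=cv2.INTER_CUBIC))
```

```text
[ 0.48722951 -0.28572409  0.07148494] 11.7 0.023583259163105396 [-4.16942533 -3.84618188 -7.69999745]
top z 0.0936044691548236
```

View pics/s10c.png

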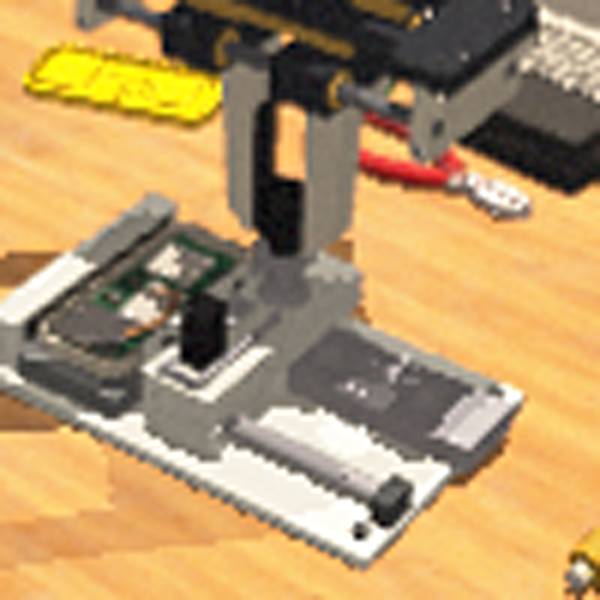

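View pics/w10.png

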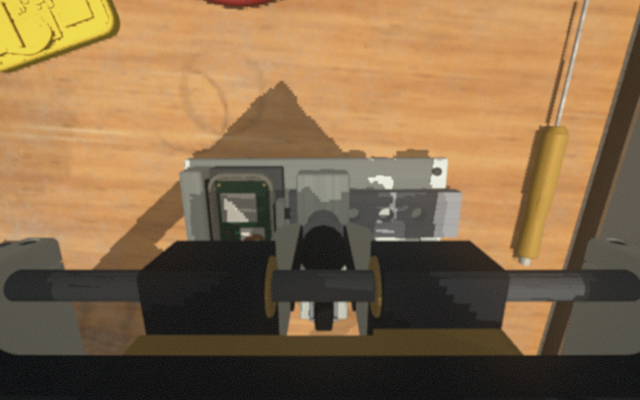

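Request:
step_arm:
  targets:
    - [[-0.5,0.7,0,0,0],[-0.5,0.7,2,0,0],[-0.5,0.7,4,0,0],[-0.5,0.7,6,0,0],[-0.5,0.7,8,0,0],[-0.5,0.7,8,0,0]]

```text
time: 12.3
tool_pos: [0.487, -0.2852, 0.0632]
orientation: [[0.071, -0.998, 0.001], [-0.998, -0.071, -0.0], [0.0, -0.001, -1.0]]
force: [-0.1, -3.2, -5.5]
finger_gap: 0.0239
```

Request:
step_arm:
  targets:
    - [[0,0,2,0,0],[0,0,4,0,0],[0,0,5,0,0],[0,0,5,0,0]]

```text
time: 12.63
tool_pos: [0.487, -0.2852, 0.0585]
orientation: [[0.071, -0.997, 0.001], [-0.997, -0.071, -0.0], [0.0, -0.001, -1.0]]
force: [-0.8, -3.6, -4.5]
finger_gap: 0.0243
```

Request:
step_arm:
  targets:
    - [[0,0,0.7,0,0],[0,0,1.4,0,0],[0,0,1.4,0,0],[0,0,1.4,0,0]]

```text
time: 12.97
tool_pos: [0.4871, -0.2853, 0.0582]
orientation: [[0.071, -0.997, 0.001], [-0.997, -0.071, -0.001], [0.001, -0.001, -1.0]]
force: [-1.9, -2.0, 5.4]
finger_gap: 0.0239
```

Run:
```python
from h import *
im,d,s=snap('wrist','w11'); print(s['tool_pos'],s['time'],s['finger_gap'],s['force'])
f=np.load('w11.npz');P=(f['p'],f['R']);d=f['d']
A=np.array([[*back('wrist',u,v,d=d[v,u],pose=P)] for v in range(215,270) for u in range(305,340) if d[v,u]>0])
k=A[(A[:,2]>.068)&(A[:,2]<.105)&(abs(A[:,1]+.285)<.009)&(A[:,0]>.479)]; print('top z',np.median(k[:,2]))
```

```text
[ 0.48711208 -0.28530283  0.05824644] 12.9667 0.023878311308069746 [-1.8999749  -1.98747309  5.35491337]
top z 0.08061044917639085
```

Run:
```python
from h import *
im,d,s=snap('scene','s12'); print(s['force'],s['tool_pos'],s['time'])
cv2.imwrite('pics/s12c.png',cv2.resize(im[220:320,260:360,::-1],None,fx=6,fy=6,interpolation=cv2.INTER_CUBIC))
im,d,s=snap('top','t12')
cv2.imwrite('pics/t12c.png',cv2.resize(im[205:280,290:410,::-1],None,fx=6.5,fy=6.5,interpolation=cv2.INTER_CUBIC))
f=np.load('w11.npz')['im']
cv2.imwrite('pics/w11c.png',cv2.resize(f[140:340,170:470,::-1],None,fx=2.6,fy=2.6,interpolation=cv2.INTER_CUBIC))
```

```text
[-3.11180146 -1.79403648  5.79425069] [ 0.4871184  -0.28527646  0.05825691] 13.0167
```

View pics/s12c.png

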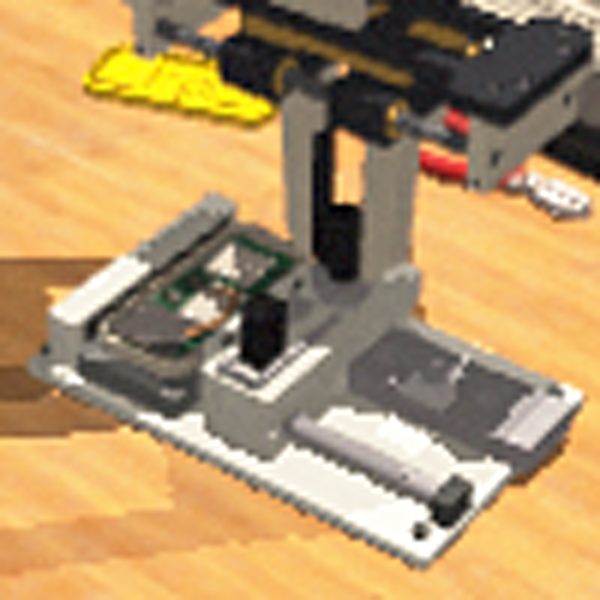

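View pics/t12c.png

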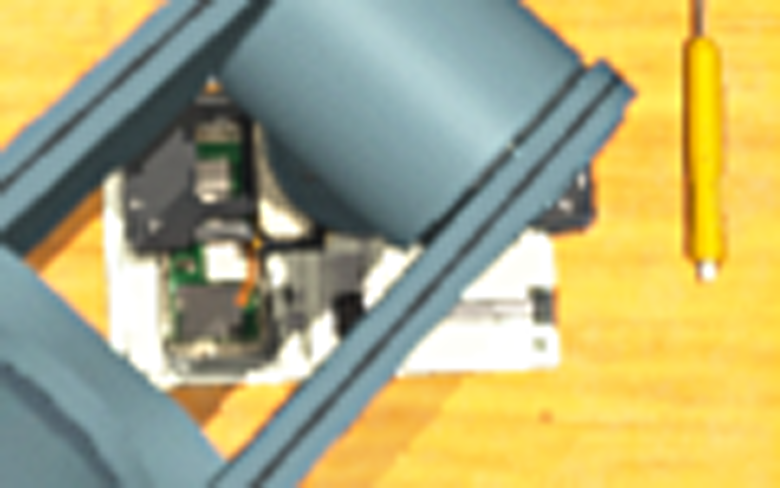

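View pics/w11c.png

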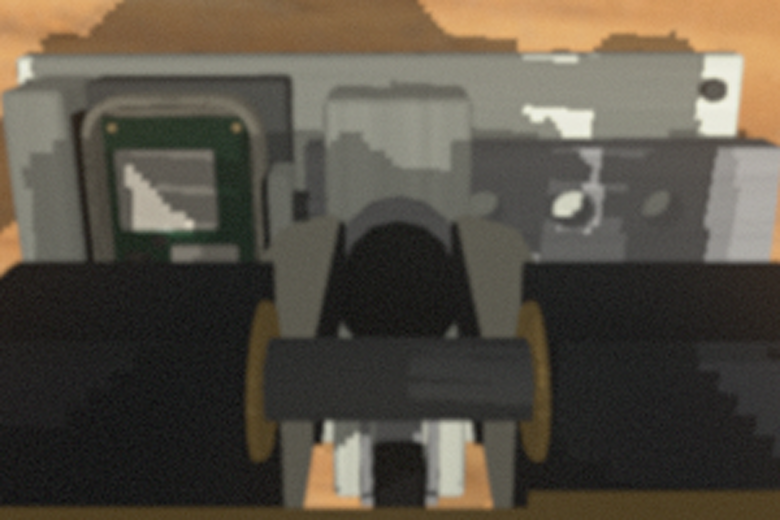

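Run:
```python
from workcell import order
print(order.close_job())
```

```text
the job is handed in; nothing more can be done
None
```

I closed the holder on the handset and handed the job in at about 13 s. The gripper is still holding the knob, the pin is home in the next hole and the lock is open.

- **Lock:** I dragged it away from the knob until it stopped moving and the force rose to 16 N. The wrist camera then put it about 56 mm from the knob, which matches the open position. The top camera disagreed: it gave about 18 mm of travel and 54 mm to the knob. I went with the hard stop that I felt.
- **Plunger and jaw section:** I lifted the knob about 12.8 mm and slid the section about 25 mm towards the handset before lowering it.
- **Last checks:** The tool is back at its starting height (58.2 mm against 58.3 mm), and the knob top reads 80.6 mm against 80.7 mm before the lift. A small push down met about 5 N from below. The wrist picture shows three free holes behind the section, as expected after one step, and the pad up against the handset at the fixed jaw.

**First try at the lock:** The fingers closed above the lock and pressed on its top with about 11 N. The real fingertips are only about 1.5 mm ahead of the reported tool point, not 25 mm as stated. I saw no sign that anything moved, and used the corrected offset from then on.

The handset look-alike and the tools in view in the last pictures appeared undisturbed. I did not check each one individually.

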